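# Free the seized swing clamp and take out the workpiece

## Robot

A 6-joint arm with a two-finger parallel gripper is mounted at the origin on a cart in front of the work surface, level with it; the furniture and walls round the work are solid. World frame = base frame: x ahead of the robot, y to its left, z up, the work surface at z = 0. Lengths are in m, angles in rad, forces in N, time in s.
With the tool pointing down it reaches from about 0.35 to 0.775 m from the base axis. Payload 5.5 kg.
Tool frame: the origin (TCP) lies between the finger pads; the fingertips stand 11 mm ahead of it and the grasp point (between the pads) lies 8 mm behind it (tips_ahead is the distance from the TCP to the fingertips, in m); z points along the fingers, y is the line along which they close (so a half turn about z gives the same grasp; the last joint's range is limited). The gripper opens to 85 mm and grips with 20 to 120 N. Pads are 22 mm wide; open, the fingers measure 114 mm over their backs; the gripper's body (76 mm by 85 mm) begins 54 mm behind the grasp point. The pads swing forward as they close: fully open they stand 13 mm farther back than shut.
Start: joints at [1.064, 0.313, 0.046, 1.304, 0, 1.431], TCP at [0.206, 0.537, 0.242] pointing down, gripper open.
Joint ranges: [-2.76, 2.76], [-0.86, 1.69], [-1.03, 1.26], [-2.2, 2.34], [-1.47, 1.5], [-3.14, 3.14]. Speed limits (rad/s): [2.57, 2.57, 3.14, 3.14, 3.14, 3.14].

## Interface

Orientations are given as a unit quaternion [w, x, y, z].
In Python, from workcell import * gives the robot as it stands. The module is installed in compiled form; this text tells all that it offers.
- The arm moves only by the tool jog_arm, never from a script. Its argument "moves" is a list of rows, each an object with "fingers": the closure, from 0 (fully open) to 1 (shut); "slide": the shift along the tool's x, y, z in mm, a list of three; "angular": the turn, a rotation vector about the tool's x, y, z in degrees, a list of three. A call has 1 to 10 rows; each row is the pose to reach, as a shift and turn from the pose commanded when the call began, along the tool's axes at that moment; what a row does not reach only later rows make up. A row lasts 1/12 s, in which the tool goes at most 41.7 mm and 7.16 degrees, less where a joint would pass 70% of its speed; a pose out of reach is approached as far as the arm can. A call with a gripper value outside its range is refused whole. The fingers move at their own pace and stop on an object; "squeeze" is the grip in N (left out, the last holds). Time passes only in rows, so rows that repeat a pose let the fingers close. It gives the time, the measured TCP pose, the force, the opening and the grip force at its end, in the units of the state.
- get_state(): the state, without advancing time (a new reading comes with each control period).
- read_camera(name): name is "scene" or "top" or "wrist"; returns a dict with "color" (480x640x3 uint8, red, green, blue), "fovy" (degrees; the focal length in pixels is half the picture's height over the tangent of half this angle, whatever the lens; pixels are square), "cx", "cy" (the principal point, pixels), "D" ([k1, k2, p1, p2, k3] as OpenCV has them; the pictures are not rectified), "world_from_camera" (4x4, takes a point from camera to world coordinates); the wrist camera has in their place "tool_from_camera" (4x4, takes a point from camera to tool coordinates, whose origin is the TCP and whose axes are the flange's). Camera axes: x right, y down, z forward; pixel columns grow to the right and rows downward; lengths in m; the calibration is good to about 2 mm. A picture is of the moment at which its call begins: read the wrist's pose just before it. There is no depth.
- hand_in(): hands the job in; it is judged then, once.
Trained networks look in a picture, given as the dict that the camera call returned (one of the last four; its "shot" number tells which), for a name from the list of things; names that differ only in an ending like _2 or _b are one class to them, and where a whole thing is asked for, a point or a joint stands for the part that bears it (a point fixed in the world has none). Each returns a list of dicts, best first, with "p" (0 to 1); they miss things now and then, are a little off and sometimes report something else, mostly with a low value. They report only what shows in the picture. A call takes as long as a camera call. They do not tell look-alikes from the thing itself.
- look_for(target, picture): "point" ([column, row] in pixels, amid what is visible of it).
- tip_of(target, picture): "point" ([column, row] in pixels: a listed point, or the origin of a listed thing).
The state is a dict: "clock": time; "joint_pos": joint angles; "qvel": joint speeds; "tau": joint torques, N m; "tcp_pos": TCP position; "orientation": TCP orientation; "wrist_force": force on the tool from outside, world axes, zero at the start; "ft_torque": the same for the moment, N m; "finger_gap": finger opening in m; "grip_force": force on a finger pad.
Only numpy, scipy, OpenCV 4.12 (cv2) and the standard library are available. Lean on these libraries where they do the work, as an engineer would, in place of code of your own. Each camera call takes 0.05 s, during which the arm holds its last target. There are 200 camera calls.

## Task

The swing clamp on the drilling fixture has rusted fast over the wooden block. Take it by its wing and rock it back and forth between its hard stops, gently enough not to wrench its pivot stud, until it breaks free; then swing the arm about a quarter turn counterclockwise (seen from above), leave it there, take the block out of the fixture and lay it in the plywood tray. Leave the pliers and the screwdriver where they are.

Things in the scene. Friction and masses are not known exactly. Their poses are not given: they have to be found in the camera images.
- fixture: Aluminium fixture plate screwed to the bench, 190 x 100 x 14 mm, origin at the centre of its underside. In its frame the clamp's pivot is at x = -42.5 mm, y = 0, and the middle of the block's place at x = +42.5 mm, y = 0, on the plate, between eight dowels 6 mm thick and 5 mm tall (1.5 mm play).
- wing (a point): Grip point: middle of the clamp's upright steel wing, on the pivot axis, 81 mm over the bench. The wing is a bar 48 mm long, 10 mm thick, 34 mm tall (62 to 96 mm over the bench), pinched across its 10 mm. Its x axis runs along the wing and points along the arm; z is up. It turns with arm and stud.
- clamp_end (a point): On the underside of the flat dark steel clamp arm, 85 mm out from the pivot along the wing's x axis, 5 mm short of the arm's end, 47 mm over the bench (2 to 3 mm above the block). The arm is 22 mm wide and 7 mm thick, its top 54 mm over the bench.
- clamp_arm (a joint): Clamp angle about the upright pivot, relative to the stud, rad: near 0 with the arm over the block (along the fixture's +x), growing counterclockwise from above; range ends at 1.7 when free. While seized it turns 0.05 to 0.31 rad either way, then meets a stop of rust that cannot be forced. The stops lie differently each time; the later ones lie farther out. Sliding friction 0.08 N m.
- rust (a point): The rusted pivot, on its axis under the arm. How it frees: drive the clamp onto its stops by turns, counterclockwise first. Within 0.03 rad of the stop whose turn it is, kept there 0.3 s, some rust gives way and the other side's next stop has its turn; nothing is felt of it. Two stops counterclockwise and two clockwise must give way; then it turns freely counterclockwise.
- stud (a joint): Twist of the pivot stud (copper-brown collar under the arm) in its springy bush, rad, counterclockwise positive: 0.2 rad per N m put on the wing (0.02 rad is 0.1 N m); it springs back. Pressed on a stop, wing and stud turn together. More than 0.10 rad (0.5 N m) either way tears the bush and spoils the job.
- workpiece_mid (a point): Middle of the beech block, 52 x 32 x 30 mm: length along its own y (which lies along the fixture's x), width along its x, z up. In the fixture its middle is 29 mm and its top 44 mm over the bench; pinch it across its 32 mm width near its top, so that the fingertips stay above the plate and the 5 mm dowels.
- tray: Shallow plywood tray fixed on the bench, 160 x 130 x 22 mm outside, 4 mm walls and floor, origin at the centre of its underside, x along its 160 mm side. It stands to the left or right of the fixture.
- pliers: Loose pliers lying on the bench, 56 x 171 x 12 mm, long side along their y; origin under their middle. Bystander.
- screwdriver: Loose screwdriver with black handle on the bench, 22 x 160 x 23 mm, long side along its y; origin under its middle. Bystander.
Mind the look-alikes: they are no part of the job. What is meant by the part that bears workpiece_mid is not orange, and is the smaller of those in its own colour.

How it is judged:
By the outcome, as a careful person would: the job done as asked, in the order asked, and still so for the second after the job is handed in, with the robot touching nothing.
It also fails if it takes over 72 s, if anything falls off the work surface, if the arm or the gripper's body presses on something with over 40 N, if the wrist force passes 120 N, or if a joint passes its speed limit or range.

## Working session

There is one attempt and no reset: what is moved stays moved. The work goes in short steps, Python scripts to look and compute and a tool call to move; the robot and the scene stay as the last step left them, time stands still between calls to the robot, and variables do not carry over. Pictures are saved under pics/ and viewed, at most 10 in all, crops included, and the job is handed in when it is done.

Besides the shell and the picture viewer there is one more tool, called after "Call:" by a JSON object that holds its "api" and its "payload", one argument or row to a line. jog_arm: Moves the arm, as the interface text tells. Its arguments: {"type":"object","properties":{"moves":{"type":"array","items":{"type":"object","properties":{"fingers":{"type":"number"},"slide":{"type":"array","items":{"type":"number"}},"angular":{"type":"array","items":{"type":"number"}}}}},"squeeze":{"type":"number"}},"required":["moves"]}

```bash
mkdir -p pics; cat > h.py <<'E'
from workcell import *
import numpy as np, cv2
from scipy.spatial.transform import Rotation as R
def K(p):
    f=240/np.tan(np.radians(p["fovy"])/2); return np.array([[f,0,p["cx"]],[0,f,p["cy"]],[0,0,1.]])
def T_tool(s):
    w,x,y,z=s["orientation"]; T=np.eye(4); T[:3,:3]=R.from_quat([x,y,z,w]).as_matrix(); T[:3,3]=s["tcp_pos"]; return T
def wfc(p,s=None):
    return np.array(p["world_from_camera"]) if "world_from_camera" in p else T_tool(s)@np.array(p["tool_from_camera"])
def at_z(p,px,z,s=None):
    T=wfc(p,s); u=cv2.undistortPoints(np.array([[px]],float),K(p),np.array(p["D"],float))[0,0]
    d=T[:3,:3]@[u[0],u[1],1]; return T[:3,3]+d*(z-T[2,3])/d[2]
def proj(p,X,s=None):
    T=np.linalg.inv(wfc(p,s)); r,_=cv2.Rodrigues(T[:3,:3]); return cv2.projectPoints(np.array(X,float).reshape(-1,3),r,T[:3,3],K(p),np.array(p["D"],float))[0][:,0]
def save(p,n,crop=None,k=1):
    c=p["color"][:,:,::-1]
    if crop: a,b,e,f=crop; c=c[b:f,a:e]
    cv2.imwrite("pics/"+n,cv2.resize(c,None,fx=k,fy=k,interpolation=cv2.INTER_CUBIC))
E
python3 - <<'E'
from h import *
s=get_state(); print(s["clock"],s["tcp_pos"],s["orientation"],s["wrist_force"])
P=read_camera("top"); save(P,"top.png"); Q=read_camera("scene"); save(Q,"scene.png")
zs=dict(fixture=0,wing=.081,clamp_end=.047,workpiece_mid=.029,tray=0,pliers=0,screwdriver=0)
for n,p in (("top",P),("scene",Q)):
  for t,z in zs.items():
    for d in tip_of(t,p)[:4]: print(n,t,np.round(d["point"]),round(d["p"],2),at_z(p,d["point"],z).round(4))
E
```

```text
0.0 [0.20597235 0.53630879 0.24141981] [-2.80874179e-04  1.82383465e-01  9.83227053e-01 -8.68543139e-04] [ 0.2326064  -0.16131568 -1.20894521]
top fixture [353. 240.] 0.86 [ 0.5678 -0.0232  0.    ]
top wing [366. 254.] 0.91 [ 0.528  -0.0455  0.081 ]
top clamp_end [349. 216.] 0.66 [ 0.6088 -0.0146  0.047 ]
top workpiece_mid [422. 164.] 0.79 [ 0.7206 -0.1646  0.029 ]
top workpiece_mid [281. 270.] 0.64 [0.5012 0.1205 0.029 ]
top workpiece_mid [347. 218.] 0.62 [ 0.6087 -0.0097  0.029 ]
top tray [189. 281.] 0.8 [0.4829 0.3108 0.    ]
top pliers [304. 332.] 0.8 [0.381  0.0755 0.    ]
top screwdriver [276. 177.] 0.98 [0.7021 0.1384 0.    ]
scene fixture [339. 262.] 0.65 [ 0.5694 -0.0374  0.    ]
scene fixture [354. 246.] 0.26 [ 0.5944 -0.1305  0.    ]
scene wing [353. 236.] 0.7 [ 0.5259 -0.0314  0.081 ]
scene wing [355. 250.] 0.22 [0.477  0.0246 0.081 ]
scene clamp_end [320. 241.] 0.86 [ 0.6116 -0.0211  0.047 ]
scene workpiece_mid [327. 226.] 0.88 [ 0.6886 -0.1353  0.029 ]
scene workpiece_mid [319. 251.] 0.44 [ 0.6042 -0.0088  0.029 ]
scene workpiece_mid [338. 262.] 0.31 [0.5369 0.0069 0.029 ]
scene tray [251. 350.] 0.58 [0.4783 0.3073 0.    ]
scene pliers [377. 310.] 0.87 [ 0.386   0.0723 -0.    ]
```

View pics/top.png

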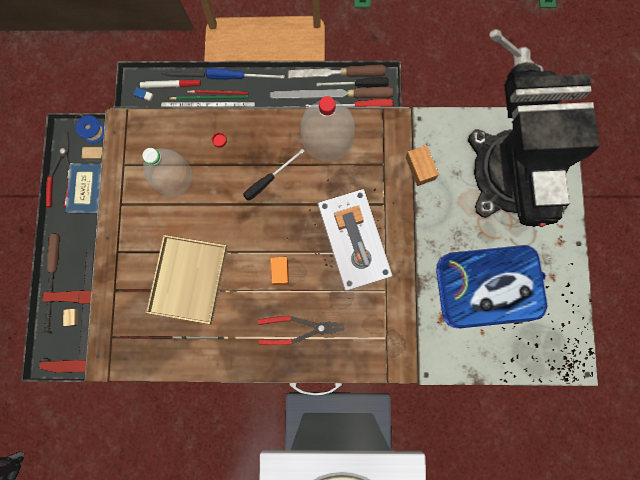

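View pics/scene.png

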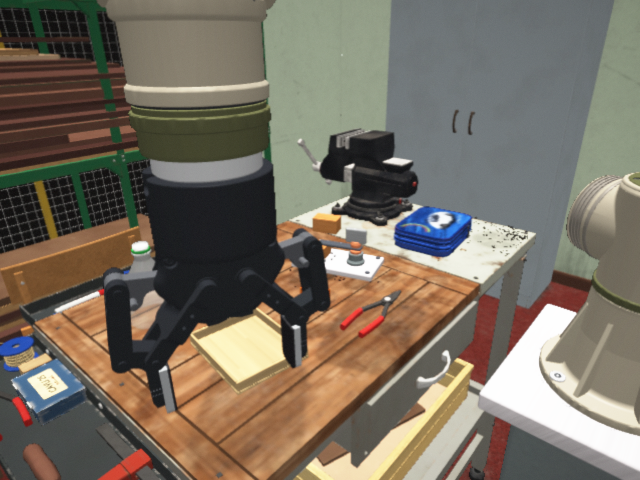

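Candidates for the block: the beech block under the clamp (347,218), the orange block (280,270), and the larger beech block (422,164). The first matches "smaller, not orange". I'll approach and check it from close up.

Call:
{"api": "jog_arm", "payload": {
  "moves": [
    {"fingers": 0,"slide": [-40,-40,-6],"angular": [0,0,-4]},
    {"fingers": 0,"slide": [-436,-437,-60],"angular": [0,0,-40]},
    {"fingers": 0,"slide": [-436,-437,-60],"angular": [0,0,-40]},
    {"fingers": 0,"slide": [-436,-437,-60],"angular": [0,0,-40]},
    {"fingers": 0,"slide": [-436,-437,-60],"angular": [0,0,-40]},
    {"fingers": 0,"slide": [-436,-437,-60],"angular": [0,0,-40]},
    {"fingers": 0,"slide": [-436,-437,-60],"angular": [0,0,-40]},
    {"fingers": 0,"slide": [-436,-437,-60],"angular": [0,0,-40]},
    {"fingers": 0,"slide": [-436,-437,-60],"angular": [0,0,-40]},
    {"fingers": 0,"slide": [-436,-437,-60],"angular": [0,0,-40]}
  ]
}}

```text
clock: 1.63
tcp_pos: [0.3669, 0.1747, 0.2814]
orientation: [0.001, -0.165, 0.986, 0.0]
wrist_force: [0.5, 0.3, -0.5]
finger_gap: 0.0855
grip_force: 0.0
```

```bash
cat >> h.py <<'E'
def plan(pos,yaw,s=None):
    "slide mm, angular deg to a tool-down pose whose y axis has world angle yaw (rad)"
    s=s or get_state(); T=T_tool(s); c,n=np.cos(yaw),np.sin(yaw)
    G=np.column_stack([[-n*-1*-1,c,0],[c,n,0],[0,0,-1]]); G[:,0]=np.cross(G[:,1],G[:,2])
    best=[]
    for g in (G,G@np.diag([-1,-1,1])):
        r=R.from_matrix(T[:3,:3].T@g).as_rotvec(degrees=True); best.append((np.linalg.norm(r),r))
    r=min(best,key=lambda b:b[0])[1]
    return (T[:3,:3].T@(np.array(pos)-T[:3,3])*1000).round(1), r.round(2)
E
python3 - <<'E'
from h import *
s=get_state(); print(s["clock"],s["tcp_pos"],s["wrist_force"]); P=read_camera("wrist"); print(np.round(P["tool_from_camera"],3)); print(plan([.45,-.03,.30],np.radians(109)))
E
```

```text
1.6333 [0.36685403 0.17465834 0.28142097] [ 0.47494273  0.268344   -0.50667708]
[[-0.    -0.955 -0.296  0.076]
 [ 1.    -0.001  0.001  0.001]
 [-0.001 -0.296  0.955 -0.132]
 [ 0.     0.     0.     1.   ]]
(array([ -12.2, -213.6,  -16.9]), array([-0.28,  0.15, -0.47]))
```

Call:
{"api": "jog_arm", "payload": {
  "moves": [
    {"fingers": 0,"slide": [-95,-250,0],"angular": [0,0,0]},
    {"fingers": 0,"slide": [-95,-250,0],"angular": [0,0,0]},
    {"fingers": 0,"slide": [-95,-250,0],"angular": [0,0,0]},
    {"fingers": 0,"slide": [-95,-250,0],"angular": [0,0,0]},
    {"fingers": 0,"slide": [-95,-250,0],"angular": [0,0,0]},
    {"fingers": 0,"slide": [-95,-250,0],"angular": [0,0,0]},
    {"fingers": 0,"slide": [-95,-250,0],"angular": [0,0,0]},
    {"fingers": 0,"slide": [-95,-250,0],"angular": [0,0,0]},
    {"fingers": 0,"slide": [-95,-250,0],"angular": [0,0,0]}
  ]
}}

```text
clock: 2.43
tcp_pos: [0.5379, -0.0299, 0.2802]
orientation: [-0.001, -0.164, 0.986, 0.0]
wrist_force: [-0.6, 0.2, 0.0]
finger_gap: 0.0855
grip_force: 0.0
```

```bash
python3 - <<'E'
from h import *
s=get_state(); print(s["clock"],s["tcp_pos"],s["joint_pos"]); P=read_camera("wrist"); save(P,"w1.png")
for t,z in dict(fixture=0,wing=.081,clamp_end=.047,workpiece_mid=.029).items():
    for d in tip_of(t,P)[:3]: print(t,np.round(d["point"]),round(d["p"],2),at_z(P,d["point"],z,s).round(4))
E
```

```text
2.4333 [ 0.53789725 -0.02985925  0.28018978] [-2.04682887e-01  2.35550150e-01  3.40236640e-02  1.37069040e+00
  3.29381250e-04 -5.33958266e-01]
fixture [315. 224.] 0.96 [ 0.5699 -0.0221  0.    ]
wing [316. 202.] 0.76 [ 0.5284 -0.0342  0.081 ]
clamp_end [316. 272.] 0.57 [ 0.6079 -0.0071  0.047 ]
workpiece_mid [458. 215.] 0.86 [0.5019 0.1207 0.029 ]
workpiece_mid [313. 266.] 0.63 [ 0.6092 -0.0107  0.029 ]
workpiece_mid [164. 306.] 0.59 [ 0.7156 -0.1624  0.029 ]
```

View pics/w1.png

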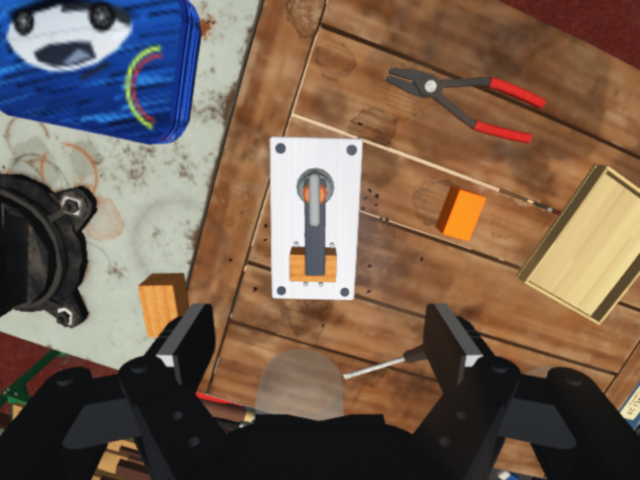

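The picture shows the clamp (wing 315,200; arm to 316,272) over a beech block at (313,266). The larger beech block is at (163,305) and the orange one at (461,214), so the one under the clamp is ours. Next I'll measure the plate and wing axes.

```bash
python3 - <<'E'
from h import *
s=get_state(); P=read_camera("wrist"); c=P["color"]
hsv=cv2.cvtColor(c,cv2.COLOR_RGB2HSV); m=((hsv[...,1]<40)&(hsv[...,2]>170)).astype(np.uint8); m[:120]=0;m[320:]=0;m[:,:255]=0;m[:,380:]=0
m=cv2.morphologyEx(m,cv2.MORPH_CLOSE,np.ones((35,35)))
cn=max(cv2.findContours(m,0,1)[0],key=cv2.contourArea); 
pts=np.array([at_z(P,q[0],.014,s)[:2] for q in cn])
(cx,cy),sz,a=cv2.minAreaRect((pts*1000).astype(np.float32)); box=cv2.boxPoints(((cx,cy),sz,a)); 
e=max([box[1]-box[0],box[2]-box[1]],key=np.linalg.norm); th=np.arctan(e[1]/e[0]); print("plate",cx,cy,sz,np.degrees(th))
u=np.array([np.cos(th),np.sin(th)]); C=np.array([cx,cy]); print("pivot",C-42.5*u,"block",C+42.5*u)
save(P,"w1c.png",(255,120,385,320),3)
# wing: light grey bar top at z=.096
for a_,b_ in (((255,120),None),): pass
T=wfc(P,s); print(proj(P,[list((C-42.5*u+k*u)/1000)+[.096] for k in(-24,0,24)],s).round(), proj(P,[list((C-42.5*u+90*u)/1000)+[.054]],s).round())
E
```

```text
plate 565.2525024414062 -24.312843322753906 (188.7688446044922, 99.58670043945312) 17.503622
pivot [524.72034073 -37.09540272] block [605.78466415 -11.53028393]
[[313. 172.]
 [312. 200.]
 [311. 226.]] [[311. 275.]]
```

View pics/w1c.png

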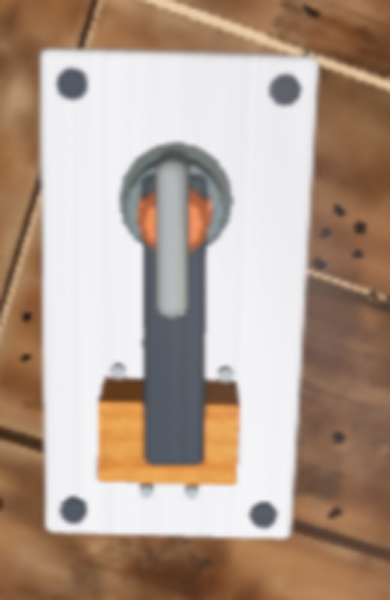

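The plate measures 188.8 x 99.6 mm (true 190 x 100), and the reprojected wing ends match the picture at (312,173) to (312,226). The wing lies at about 18.7°.

```bash
python3 - <<'E'
from h import *
s=get_state(); print(s["ft_torque"],s["wrist_force"])
y=np.radians(108.7)
print(plan([.5247,-.0371,.14],y),plan([.5247,-.0371,.076],y))
E
```

```text
[-0.01481763  0.03821923  0.01812367] [ 0.13079413 -0.21093842 -0.20542301]
(array([ 14.8,  -4.6, 141.3]), array([-0.01,  0.03,  0.38])) (array([ 14.9,  -4.5, 205.3]), array([-0.01,  0.03,  0.38]))
```

Call:
{"api": "jog_arm", "payload": {
  "moves": [
    {"fingers": 0,"slide": [15,-4.5,40],"angular": [0,0,0.4]},
    {"fingers": 0,"slide": [15,-4.5,80],"angular": [0,0,0.4]},
    {"fingers": 0.3,"slide": [15,-4.5,115],"angular": [0,0,0.4]},
    {"fingers": 0.3,"slide": [15,-4.5,145],"angular": [0,0,0.4]},
    {"fingers": 0.3,"slide": [15,-4.5,165],"angular": [0,0,0.4]},
    {"fingers": 0.3,"slide": [15,-4.5,185],"angular": [0,0,0.4]},
    {"fingers": 0.4,"slide": [15,-4.5,195],"angular": [0,0,0.4]},
    {"fingers": 0.5,"slide": [15,-4.5,205],"angular": [0,0,0.4]},
    {"fingers": 0.6,"slide": [15,-4.5,205],"angular": [0,0,0.4]},
    {"fingers": 0.6,"slide": [15,-4.5,205],"angular": [0,0,0.4]}
  ],
  "squeeze": 25
}}

```text
clock: 3.57
tcp_pos: [0.5252, -0.038, 0.0763]
orientation: [0.0, -0.162, 0.987, -0.0]
wrist_force: [0.3, -0.1, 0.0]
finger_gap: 0.0344
grip_force: 0.0
```

```bash
python3 - <<'E'
from h import *
s=get_state(); print(s["tcp_pos"],s["ft_torque"],s["wrist_force"],s["finger_gap"])
P=read_camera("wrist"); save(P,"w2.png")
E
```

```text
[ 0.52523363 -0.03798936  0.07632461] [ 0.01017802  0.00216861 -0.00420437] [ 0.29706888 -0.050648    0.02124342] 0.034433011777375316
```

View pics/w2.png

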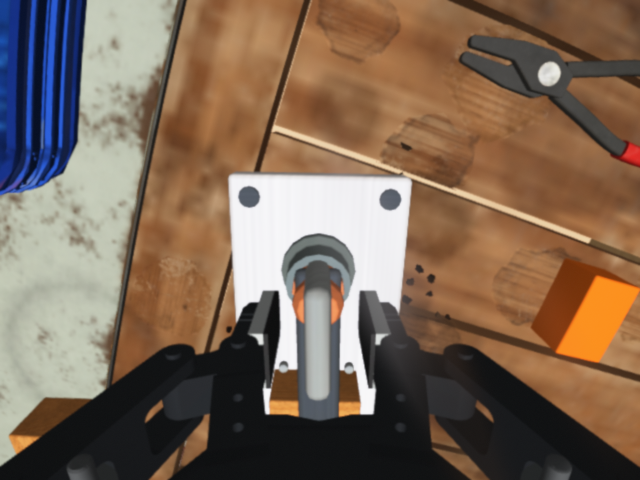

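The wing (318, 265–400) sits centred between the fingers (272 and 367) and lines up with them. Closing.

Call:
{"api": "jog_arm", "payload": {
  "moves": [
    {"fingers": 0.8},
    {"fingers": 0.9},
    {"fingers": 1},
    {"fingers": 1},
    {"fingers": 1},
    {"fingers": 1}
  ],
  "squeeze": 40
}}

```text
schema error: expected keys fingers, slide, angular
```

```bash
cat > t.py <<'E'
from h import *
s=get_state(); X=T_tool(s)[:3,1]; print(round(s["clock"],2),np.round(s["tcp_pos"],4),"T",np.round(s["ft_torque"],3),"F",np.round(s["wrist_force"],1),round(s["finger_gap"],4),"yaw",round(np.degrees(np.arctan2(X[1],X[0])),2))
E
python3 t.py
```

```text
3.62 [ 0.5258 -0.0382  0.0769] T [ 0.029  0.022 -0.009] F [ 0.4 -0.3  0.5] 0.0343 yaw 108.6
```

Call:
{"api": "jog_arm", "payload": {
  "moves": [
    {"fingers": 0.8,"slide": [0,0,0],"angular": [0,0,0]},
    {"fingers": 0.9,"slide": [0,0,0],"angular": [0,0,0]},
    {"fingers": 1,"slide": [0,0,0],"angular": [0,0,0]},
    {"fingers": 1,"slide": [0,0,0],"angular": [0,0,0]},
    {"fingers": 1,"slide": [0,0,0],"angular": [0,0,0]},
    {"fingers": 1,"slide": [0,0,0],"angular": [0,0,0]}
  ],
  "squeeze": 40
}}

```text
clock: 4.12
tcp_pos: [0.5261, -0.0384, 0.0773]
orientation: [0.001, -0.161, 0.987, -0.0]
wrist_force: [-0.2, 0.4, 5.7]
finger_gap: 0.0095
grip_force: 48.8
```

```bash
python3 t.py
```

```text
4.12 [ 0.5261 -0.0384  0.0773] T [0.101 0.223 0.021] F [-0.2  0.4  5.7] 0.0095 yaw 108.58
```

Call:
{"api": "jog_arm", "payload": {
  "moves": [
    {"fingers": 1,"slide": [0,0,0],"angular": [0,0,-1.5]},
    {"fingers": 1,"slide": [0,0,0],"angular": [0,0,-3]},
    {"fingers": 1,"slide": [0,0,0],"angular": [0,0,-3]},
    {"fingers": 1,"slide": [0,0,0],"angular": [0,0,-3]}
  ]
}}

```text
clock: 4.45
tcp_pos: [0.5261, -0.0384, 0.0773]
orientation: [0.001, -0.187, 0.982, -0.0]
wrist_force: [-1.3, -0.4, 6.1]
finger_gap: 0.0093
grip_force: 48.9
```

```bash
python3 t.py
```

```text
4.45 [ 0.5261 -0.0384  0.0773] T [ 0.199  0.158 -0.089] F [-1.3 -0.4  6.1] 0.0093 yaw 111.57
```

Call:
{"api": "jog_arm", "payload": {
  "moves": [
    {"fingers": 1,"slide": [0,0,0],"angular": [0,0,-1.5]},
    {"fingers": 1,"slide": [0,0,0],"angular": [0,0,-3]},
    {"fingers": 1,"slide": [0,0,0],"angular": [0,0,-3]},
    {"fingers": 1,"slide": [0,0,0],"angular": [0,0,-3]}
  ]
}}

```text
clock: 4.78
tcp_pos: [0.5261, -0.0384, 0.0773]
orientation: [0.001, -0.213, 0.977, -0.0]
wrist_force: [-0.8, 0.1, 5.6]
finger_gap: 0.0092
grip_force: 48.3
```

```bash
python3 t.py
```

```text
4.78 [ 0.5261 -0.0384  0.0773] T [ 0.124  0.199 -0.06 ] F [-0.8  0.1  5.6] 0.0092 yaw 114.58
```

Call:
{"api": "jog_arm", "payload": {
  "moves": [
    {"fingers": 1,"slide": [0,0,0],"angular": [0,0,-1.5]},
    {"fingers": 1,"slide": [0,0,0],"angular": [0,0,-3]},
    {"fingers": 1,"slide": [0,0,0],"angular": [0,0,-3]},
    {"fingers": 1,"slide": [0,0,0],"angular": [0,0,-3]}
  ]
}}

```text
clock: 5.12
tcp_pos: [0.5261, -0.0384, 0.0773]
orientation: [0.001, -0.238, 0.971, -0.0]
wrist_force: [-0.5, 0.8, 6.1]
finger_gap: 0.0096
grip_force: 48.3
```

```bash
python3 t.py
```

```text
5.12 [ 0.5261 -0.0384  0.0773] T [ 0.192  0.201 -0.125] F [-0.5  0.8  6.1] 0.0096 yaw 117.57
```

Call:
{"api": "jog_arm", "payload": {
  "moves": [
    {"fingers": 1,"slide": [0,0,0],"angular": [0,0,-1]},
    {"fingers": 1,"slide": [0,0,0],"angular": [0,0,-2]},
    {"fingers": 1,"slide": [0,0,0],"angular": [0,0,-2]},
    {"fingers": 1,"slide": [0,0,0],"angular": [0,0,-2]}
  ]
}}

```text
clock: 5.45
tcp_pos: [0.5261, -0.0384, 0.0773]
orientation: [0.001, -0.255, 0.967, -0.0]
wrist_force: [-1.0, 1.0, 7.1]
finger_gap: 0.0091
grip_force: 48.4
```

```bash
python3 t.py
```

```text
5.45 [ 0.5261 -0.0384  0.0773] T [ 0.118  0.127 -0.226] F [-1.   1.   7.1] 0.0091 yaw 119.56
```

Call:
{"api": "jog_arm", "payload": {
  "moves": [
    {"fingers": 1,"slide": [0,0,0],"angular": [0,0,0]},
    {"fingers": 1,"slide": [0,0,0],"angular": [0,0,0]},
    {"fingers": 1,"slide": [0,0,0],"angular": [0,0,0]},
    {"fingers": 1,"slide": [0,0,0],"angular": [0,0,4]},
    {"fingers": 1,"slide": [0,0,0],"angular": [0,0,8]},
    {"fingers": 1,"slide": [0,0,0],"angular": [0,0,12]},
    {"fingers": 1,"slide": [0,0,0],"angular": [0,0,14]},
    {"fingers": 1,"slide": [0,0,0],"angular": [0,0,15]},
    {"fingers": 1,"slide": [0,0,0],"angular": [0,0,15]},
    {"fingers": 1,"slide": [0,0,0],"angular": [0,0,15]}
  ]
}}

```text
clock: 6.28
tcp_pos: [0.5261, -0.0383, 0.0773]
orientation: [0.001, -0.127, 0.992, -0.0]
wrist_force: [-0.7, -0.0, 6.4]
finger_gap: 0.0093
grip_force: 48.4
```

```bash
python3 t.py
```

```text
6.28 [ 0.5261 -0.0383  0.0773] T [0.137 0.157 0.169] F [-0.7 -0.   6.4] 0.0093 yaw 104.6
```

Call:
{"api": "jog_arm", "payload": {
  "moves": [
    {"fingers": 1,"slide": [0,0,0],"angular": [0,0,0.8]},
    {"fingers": 1,"slide": [0,0,0],"angular": [0,0,1.5]},
    {"fingers": 1,"slide": [0,0,0],"angular": [0,0,1.5]},
    {"fingers": 1,"slide": [0,0,0],"angular": [0,0,1.5]}
  ]
}}

```text
clock: 6.62
tcp_pos: [0.526, -0.0383, 0.0773]
orientation: [0.001, -0.114, 0.993, -0.0]
wrist_force: [-0.5, 1.2, 6.6]
finger_gap: 0.0097
grip_force: 48.4
```

```bash
python3 t.py
```

```text
6.62 [ 0.526  -0.0383  0.0773] T [0.142 0.149 0.061] F [-0.5  1.2  6.6] 0.0097 yaw 103.1
```

The torque reading is noisy, so I'll average it over several periods.

```bash
cat >> t.py <<'E'
L=[s["ft_torque"][2]]
for i in range(7): read_camera("top"); L.append(get_state()["ft_torque"][2])
print("Tz",np.round(np.mean(L),3),"sd",np.round(np.std(L),3))
E
python3 t.py
```

```text
6.62 [ 0.526  -0.0383  0.0773] T [0.142 0.149 0.061] F [-0.5  1.2  6.6] 0.0097 yaw 103.1
Tz 0.11 sd 0.038
```

Call:
{"api": "jog_arm", "payload": {
  "moves": [
    {"fingers": 1,"slide": [0,0,0],"angular": [0,0,1]},
    {"fingers": 1,"slide": [0,0,0],"angular": [0,0,2]},
    {"fingers": 1,"slide": [0,0,0],"angular": [0,0,2.5]},
    {"fingers": 1,"slide": [0,0,0],"angular": [0,0,2.5]}
  ]
}}

```text
clock: 7.3
tcp_pos: [0.526, -0.0383, 0.0773]
orientation: [0.001, -0.092, 0.996, -0.0]
wrist_force: [-0.9, -0.3, 6.4]
finger_gap: 0.0094
grip_force: 48.4
```

```bash
python3 t.py
```

```text
7.3 [ 0.526  -0.0383  0.0773] T [0.185 0.167 0.177] F [-0.9 -0.3  6.4] 0.0094 yaw 100.58
Tz 0.132 sd 0.04
```

Call:
{"api": "jog_arm", "payload": {
  "moves": [
    {"fingers": 1,"slide": [0,0,0],"angular": [0,0,1]},
    {"fingers": 1,"slide": [0,0,0],"angular": [0,0,2]},
    {"fingers": 1,"slide": [0,0,0],"angular": [0,0,3]},
    {"fingers": 1,"slide": [0,0,0],"angular": [0,0,3]}
  ]
}}

```text
clock: 7.98
tcp_pos: [0.5261, -0.0383, 0.0773]
orientation: [0.001, -0.066, 0.998, -0.0]
wrist_force: [-0.4, 0.7, 6.1]
finger_gap: 0.0093
grip_force: 48.5
```

```bash
python3 t.py
```

```text
7.98 [ 0.5261 -0.0383  0.0773] T [0.182 0.172 0.197] F [-0.4  0.7  6.1] 0.0093 yaw 97.57
Tz 0.192 sd 0.024
```

Call:
{"api": "jog_arm", "payload": {
  "moves": [
    {"fingers": 1,"slide": [0,0,0],"angular": [0,0,0.8]},
    {"fingers": 1,"slide": [0,0,0],"angular": [0,0,1.5]},
    {"fingers": 1,"slide": [0,0,0],"angular": [0,0,1.5]},
    {"fingers": 1,"slide": [0,0,0],"angular": [0,0,1.5]}
  ]
}}

```text
clock: 8.67
tcp_pos: [0.5261, -0.0383, 0.0773]
orientation: [0.001, -0.053, 0.999, -0.0]
wrist_force: [-0.8, 1.1, 6.7]
finger_gap: 0.0091
grip_force: 48.6
```

```bash
python3 t.py
```

```text
8.67 [ 0.5261 -0.0383  0.0773] T [0.235 0.193 0.269] F [-0.8  1.1  6.7] 0.0091 yaw 96.12
Tz 0.287 sd 0.023
```

Call:
{"api": "jog_arm", "payload": {
  "moves": [
    {"fingers": 1,"slide": [0,0,0],"angular": [0,0,-4]},
    {"fingers": 1,"slide": [0,0,0],"angular": [0,0,-9]},
    {"fingers": 1,"slide": [0,0,0],"angular": [0,0,-14]},
    {"fingers": 1,"slide": [0,0,0],"angular": [0,0,-19]},
    {"fingers": 1,"slide": [0,0,0],"angular": [0,0,-22]},
    {"fingers": 1,"slide": [0,0,0],"angular": [0,0,-23.5]},
    {"fingers": 1,"slide": [0,0,0],"angular": [0,0,-23.5]},
    {"fingers": 1,"slide": [0,0,0],"angular": [0,0,-23.5]}
  ]
}}

```text
clock: 9.68
tcp_pos: [0.5261, -0.0384, 0.0773]
orientation: [0.001, -0.255, 0.967, -0.001]
wrist_force: [-0.8, 0.4, 5.7]
finger_gap: 0.0092
grip_force: 45.5
```

```bash
python3 t.py
```

```text
9.68 [ 0.5261 -0.0384  0.0773] T [ 0.171  0.125 -0.017] F [-0.8  0.4  5.7] 0.0092 yaw 119.58
Tz -0.045 sd 0.022
```

At this angle I now feel only friction, so the first stop has given way. Continuing outwards.

Call:
{"api": "jog_arm", "payload": {
  "moves": [
    {"fingers": 1,"slide": [0,0,0],"angular": [0,0,-1]},
    {"fingers": 1,"slide": [0,0,0],"angular": [0,0,-2]},
    {"fingers": 1,"slide": [0,0,0],"angular": [0,0,-3]},
    {"fingers": 1,"slide": [0,0,0],"angular": [0,0,-3]}
  ]
}}

```text
clock: 10.37
tcp_pos: [0.5261, -0.0384, 0.0773]
orientation: [0.001, -0.281, 0.96, -0.001]
wrist_force: [-1.2, 0.6, 6.1]
finger_gap: 0.0093
grip_force: 45.5
```

```bash
python3 t.py
```

```text
10.37 [ 0.5261 -0.0384  0.0773] T [ 0.09   0.18  -0.099] F [-1.2  0.6  6.1] 0.0093 yaw 122.61
Tz -0.116 sd 0.027
```

Call:
{"api": "jog_arm", "payload": {
  "moves": [
    {"fingers": 1,"slide": [0,0,0],"angular": [0,0,-1]},
    {"fingers": 1,"slide": [0,0,0],"angular": [0,0,-2]},
    {"fingers": 1,"slide": [0,0,0],"angular": [0,0,-2.5]},
    {"fingers": 1,"slide": [0,0,0],"angular": [0,0,-2.5]}
  ]
}}

```text
clock: 11.05
tcp_pos: [0.5261, -0.0384, 0.0773]
orientation: [0.001, -0.301, 0.954, -0.001]
wrist_force: [0.3, 1.2, 6.5]
finger_gap: 0.0091
grip_force: 45.6
```

```bash
python3 t.py
```

```text
11.05 [ 0.5261 -0.0384  0.0773] T [ 0.132  0.134 -0.237] F [0.3 1.2 6.5] 0.0091 yaw 125.07
Tz -0.249 sd 0.015
```

Call:
{"api": "jog_arm", "payload": {
  "moves": [
    {"fingers": 1,"slide": [0,0,0],"angular": [0,0,4]},
    {"fingers": 1,"slide": [0,0,0],"angular": [0,0,9]},
    {"fingers": 1,"slide": [0,0,0],"angular": [0,0,14]},
    {"fingers": 1,"slide": [0,0,0],"angular": [0,0,19]},
    {"fingers": 1,"slide": [0,0,0],"angular": [0,0,24]},
    {"fingers": 1,"slide": [0,0,0],"angular": [0,0,27]},
    {"fingers": 1,"slide": [0,0,0],"angular": [0,0,29]},
    {"fingers": 1,"slide": [0,0,0],"angular": [0,0,29]},
    {"fingers": 1,"slide": [0,0,0],"angular": [0,0,29]}
  ]
}}

```text
clock: 12.15
tcp_pos: [0.526, -0.0383, 0.0773]
orientation: [0.001, -0.053, 0.999, -0.0]
wrist_force: [-0.3, 1.3, 7.7]
finger_gap: 0.0094
grip_force: 45.6
```

```bash
python3 t.py
```

```text
12.15 [ 0.526  -0.0383  0.0773] T [0.187 0.182 0.068] F [-0.3  1.3  7.7] 0.0094 yaw 96.09
Tz 0.07 sd 0.019
```

Only friction here as well (it was 0.29 before), so the first clockwise stop has gone.

Call:
{"api": "jog_arm", "payload": {
  "moves": [
    {"fingers": 1,"slide": [0,0,0],"angular": [0,0,1]},
    {"fingers": 1,"slide": [0,0,0],"angular": [0,0,2]},
    {"fingers": 1,"slide": [0,0,0],"angular": [0,0,3]},
    {"fingers": 1,"slide": [0,0,0],"angular": [0,0,3]}
  ]
}}

```text
clock: 12.83
tcp_pos: [0.526, -0.0383, 0.0773]
orientation: [0.001, -0.027, 1.0, -0.0]
wrist_force: [-1.1, 0.3, 5.8]
finger_gap: 0.0094
grip_force: 45.7
```

```bash
python3 t.py
```

```text
12.83 [ 0.526  -0.0383  0.0773] T [0.142 0.177 0.198] F [-1.1  0.3  5.8] 0.0094 yaw 93.07
Tz 0.185 sd 0.025
```

Call:
{"api": "jog_arm", "payload": {
  "moves": [
    {"fingers": 1,"slide": [0,0,0],"angular": [0,0,0.8]},
    {"fingers": 1,"slide": [0,0,0],"angular": [0,0,1.5]},
    {"fingers": 1,"slide": [0,0,0],"angular": [0,0,1.5]},
    {"fingers": 1,"slide": [0,0,0],"angular": [0,0,1.5]}
  ]
}}

```text
clock: 13.52
tcp_pos: [0.526, -0.0382, 0.0773]
orientation: [0.001, -0.014, 1.0, -0.0]
wrist_force: [-1.0, 0.1, 6.2]
finger_gap: 0.0092
grip_force: 45.8
```

```bash
python3 t.py
```

```text
13.52 [ 0.526  -0.0382  0.0773] T [0.099 0.13  0.268] F [-1.   0.1  6.2] 0.0092 yaw 91.62
Tz 0.277 sd 0.03
```

Call:
{"api": "jog_arm", "payload": {
  "moves": [
    {"fingers": 1,"slide": [0,0,0],"angular": [0,0,-4]},
    {"fingers": 1,"slide": [0,0,0],"angular": [0,0,-9]},
    {"fingers": 1,"slide": [0,0,0],"angular": [0,0,-15]},
    {"fingers": 1,"slide": [0,0,0],"angular": [0,0,-21]},
    {"fingers": 1,"slide": [0,0,0],"angular": [0,0,-26]},
    {"fingers": 1,"slide": [0,0,0],"angular": [0,0,-30]},
    {"fingers": 1,"slide": [0,0,0],"angular": [0,0,-32]},
    {"fingers": 1,"slide": [0,0,0],"angular": [0,0,-34]},
    {"fingers": 1,"slide": [0,0,0],"angular": [0,0,-34]},
    {"fingers": 1,"slide": [0,0,0],"angular": [0,0,-34]}
  ]
}}

```text
clock: 14.7
tcp_pos: [0.5261, -0.0384, 0.0773]
orientation: [0.001, -0.306, 0.952, -0.001]
wrist_force: [-0.5, 0.2, 6.0]
finger_gap: 0.0091
grip_force: 45.5
```

```bash
python3 t.py
```

```text
14.7 [ 0.5261 -0.0384  0.0773] T [ 0.161  0.087 -0.115] F [-0.5  0.2  6. ] 0.0091 yaw 125.58
Tz -0.058 sd 0.032
```

Call:
{"api": "jog_arm", "payload": {
  "moves": [
    {"fingers": 1,"slide": [0,0,0],"angular": [0,0,-2]},
    {"fingers": 1,"slide": [0,0,0],"angular": [0,0,-4]},
    {"fingers": 1,"slide": [0,0,0],"angular": [0,0,-4]}
  ]
}}

```text
clock: 15.3
tcp_pos: [0.5261, -0.0384, 0.0773]
orientation: [0.001, -0.339, 0.941, -0.001]
wrist_force: [-0.9, 0.3, 5.7]
finger_gap: 0.0093
grip_force: 45.5
```

```bash
python3 t.py
```

```text
15.3 [ 0.5261 -0.0384  0.0773] T [ 0.139  0.112 -0.042] F [-0.9  0.3  5.7] 0.0093 yaw 129.65
Tz -0.049 sd 0.027
```

Call:
{"api": "jog_arm", "payload": {
  "moves": [
    {"fingers": 1,"slide": [0,0,0],"angular": [0,0,-2]},
    {"fingers": 1,"slide": [0,0,0],"angular": [0,0,-6]},
    {"fingers": 1,"slide": [0,0,0],"angular": [0,0,-10]},
    {"fingers": 1,"slide": [0,0,0],"angular": [0,0,-14]},
    {"fingers": 1,"slide": [0,0,0],"angular": [0,0,-18]},
    {"fingers": 1,"slide": [0,0,0],"angular": [0,0,-22]},
    {"fingers": 1,"slide": [0,0,0],"angular": [0,0,-26]},
    {"fingers": 1,"slide": [0,0,0],"angular": [0,0,-30]},
    {"fingers": 1,"slide": [0,0,0],"angular": [0,0,-34]},
    {"fingers": 1,"slide": [0,0,0],"angular": [0,0,-36]}
  ]
}}

```text
clock: 16.48
tcp_pos: [0.5263, -0.0385, 0.0773]
orientation: [0.001, -0.614, 0.789, -0.001]
wrist_force: [0.5, 0.1, 5.6]
finger_gap: 0.0093
grip_force: 45.4
```

```bash
python3 t.py
```

```text
16.48 [ 0.5263 -0.0385  0.0773] T [ 0.063  0.183 -0.14 ] F [0.5 0.1 5.6] 0.0093 yaw 165.75
Tz -0.069 sd 0.046
```

Call:
{"api": "jog_arm", "payload": {
  "moves": [
    {"fingers": 1,"slide": [0,0,0],"angular": [0,0,-2]},
    {"fingers": 1,"slide": [0,0,0],"angular": [0,0,-6]},
    {"fingers": 1,"slide": [0,0,0],"angular": [0,0,-10]},
    {"fingers": 1,"slide": [0,0,0],"angular": [0,0,-14]},
    {"fingers": 1,"slide": [0,0,0],"angular": [0,0,-18]},
    {"fingers": 1,"slide": [0,0,0],"angular": [0,0,-22]},
    {"fingers": 1,"slide": [0,0,0],"angular": [0,0,-26]},
    {"fingers": 1,"slide": [0,0,0],"angular": [0,0,-30]},
    {"fingers": 1,"slide": [0,0,0],"angular": [0,0,-32]},
    {"fingers": 1,"slide": [0,0,0],"angular": [0,0,-32]}
  ]
}}

```text
clock: 17.67
tcp_pos: [0.5265, -0.0385, 0.0773]
orientation: [-0.001, 0.807, -0.59, 0.002]
wrist_force: [0.3, 0.7, 5.9]
finger_gap: 0.0091
grip_force: 45.4
```

```bash
python3 t.py; python3 -c "
from h import *; s=get_state(); print(np.round(s['joint_pos'],2))"
```

```text
17.67 [ 0.5265 -0.0385  0.0773] T [ 0.07   0.031 -0.105] F [0.3 0.7 5.9] 0.0091 yaw -162.34
Tz -0.068 sd 0.025
[-0.23  0.33 -0.36  0.88  0.   -2.1 ]
```

Call:
{"api": "jog_arm", "payload": {
  "moves": [
    {"fingers": 0.5,"slide": [0,0,0],"angular": [0,0,0]},
    {"fingers": 0.3,"slide": [0,0,0],"angular": [0,0,0]},
    {"fingers": 0.3,"slide": [0,0,0],"angular": [0,0,0]},
    {"fingers": 0.3,"slide": [0,0,0],"angular": [0,0,0]},
    {"fingers": 0.3,"slide": [0,0,-10],"angular": [0,0,0]},
    {"fingers": 0.1,"slide": [0,0,-40],"angular": [0,0,0]},
    {"fingers": 0,"slide": [0,0,-80],"angular": [0,0,0]},
    {"fingers": 0,"slide": [0,0,-115],"angular": [0,0,7]},
    {"fingers": 0,"slide": [0,0,-150],"angular": [0,0,14]},
    {"fingers": 0,"slide": [0,0,-170],"angular": [0,0,20]}
  ]
}}

```text
clock: 18.85
tcp_pos: [0.526, -0.0384, 0.2508]
orientation: [0.001, -0.69, 0.724, -0.002]
wrist_force: [1.0, 0.5, 0.1]
finger_gap: 0.085
grip_force: 0.0
```

```bash
python3 - <<'E'
from h import *
s=get_state(); print(s["clock"],s["tcp_pos"]); print(plan([.58,-.02,.22],np.radians(107.5)))
E
```

```text
18.85 [ 0.52603544 -0.03840481  0.25079801]
(array([-21. , -52.9,  31.1]), array([-0.29,  0.14, 69.75]))
```

Call:
{"api": "jog_arm", "payload": {
  "moves": [
    {"fingers": 0,"slide": [-21,-53,31],"angular": [0,0,69.5]},
    {"fingers": 0,"slide": [-21,-53,31],"angular": [0,0,69.5]},
    {"fingers": 0,"slide": [-21,-53,31],"angular": [0,0,69.5]},
    {"fingers": 0,"slide": [-21,-53,31],"angular": [0,0,69.5]},
    {"fingers": 0,"slide": [-21,-53,31],"angular": [0,0,69.5]},
    {"fingers": 0,"slide": [-21,-53,31],"angular": [0,0,69.5]},
    {"fingers": 0,"slide": [-21,-53,31],"angular": [0,0,69.5]},
    {"fingers": 0,"slide": [-21,-53,31],"angular": [0,0,69.5]},
    {"fingers": 0,"slide": [-21,-53,31],"angular": [0,0,69.5]},
    {"fingers": 0,"slide": [-21,-53,31],"angular": [0,0,69.5]}
  ]
}}

```text
clock: 19.68
tcp_pos: [0.5787, -0.0194, 0.2154]
orientation: [-0.0, -0.154, 0.988, 0.0]
wrist_force: [0.2, -0.4, 0.9]
finger_gap: 0.0852
grip_force: 0.0
```

Call:
{"api": "jog_arm", "payload": {
  "moves": [
    {"fingers": 0,"slide": [0,0,0],"angular": [0,0,0]},
    {"fingers": 0,"slide": [0,0,0],"angular": [0,0,0]}
  ]
}}

```text
clock: 19.85
tcp_pos: [0.5788, -0.0194, 0.2153]
orientation: [0.0, -0.158, 0.987, 0.0]
wrist_force: [-1.0, 0.3, 0.8]
finger_gap: 0.0851
grip_force: 0.0
```

```bash
python3 - <<'E'
from h import *
s=get_state(); print(s["clock"],s["tcp_pos"]); P=read_camera("wrist"); save(P,"w3.png")
for t,z in dict(workpiece_mid=.029,wing=.081,clamp_end=.047,fixture=0,tray=0).items():
    for d in tip_of(t,P)[:3]: print(t,np.round(d["point"]),round(d["p"],2),at_z(P,d["point"],z,s).round(4))
print(proj(P,[[.6058,-.0115,.044]],s).round(),plan([.6058,-.0115,.033],np.radians(107.5)))
E
```

```text
19.85 [ 0.57877358 -0.01941917  0.21527267]
workpiece_mid [494. 182.] 0.84 [0.4998 0.1198 0.029 ]
workpiece_mid [140. 296.] 0.82 [ 0.7097 -0.1596  0.029 ]
workpiece_mid [317. 248.] 0.78 [ 0.6084 -0.0099  0.029 ]
wing [320. 156.] 0.98 [ 0.5244 -0.0352  0.081 ]
clamp_end [424. 158.] 0.78 [0.5012 0.0466 0.047 ]
fixture [317. 198.] 0.78 [ 0.5688 -0.0227  0.    ]
[[316. 251.]] (array([-28.1,  -0.9, 181.9]), array([0.  , 0.  , 0.63]))
```

View pics/w3.png

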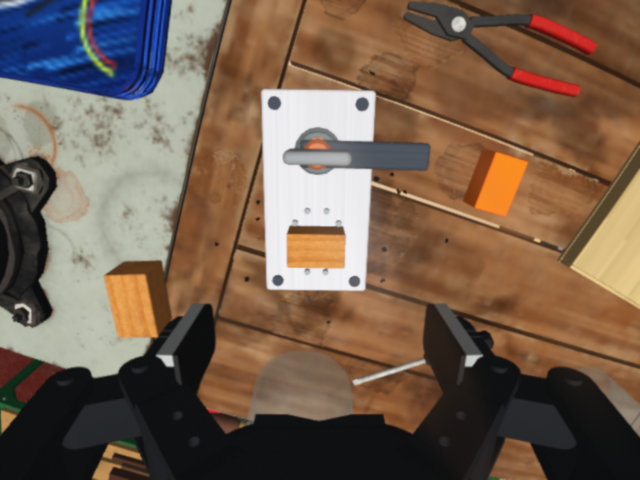

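The clamp now points along the fixture's +y and the block at (316,248) is clear. But its long side seems to lie across the fixture, so I'll measure it before choosing the pinch.

```bash
python3 - <<'E'
from h import *
s=get_state(); P=read_camera("wrist"); save(P,"w3c.png",(260,190,375,290),6)
hsv=cv2.cvtColor(P["color"],cv2.COLOR_RGB2HSV)
m=((hsv[...,1]>90)).astype(np.uint8); m[:200]=0;m[287:]=0;m[:,:276]=0;m[:,357:]=0
cn=max(cv2.findContours(m,0,1)[0],key=cv2.contourArea); print(cv2.boundingRect(cn))
th=np.radians(17.5);u=np.array([np.cos(th),np.sin(th)]);v=np.array([-u[1],u[0]])
C=np.array([.5653,-.0243])
for n,q,z in (("BL",(288,268),.044),("BR",(344,268),.044),("TL",(287,235),.044),("TR",(345,235),.044),("d",(307,211),.019),("d",(326,211),.019),("d",(295,223),.019),("d",(338,223),.019),("d",(307,271),.019),("d",(326,271),.019)):
    w=at_z(P,q,z,s)[:2]-C; print(n,w@u*1000,w@v*1000)
E
```

```text
(287, 227, 58, 42)
BL 59.132185966919224 -25.173340445534304
BR 58.61094417915966 24.941397232963066
TL 28.33409400428891 -25.585163191386783
TR 27.81003750754844 24.841152119021
d 12.483103572693857 -8.969676577657145
d 12.300792079124772 8.556561792049765
d 24.029817711628798 -20.137322676435485
d 23.61322412908153 19.924905876033616
d 72.04039696293952 -8.911245198260723
d 71.84880155283433 9.540300587238502
```

View pics/w3c.png

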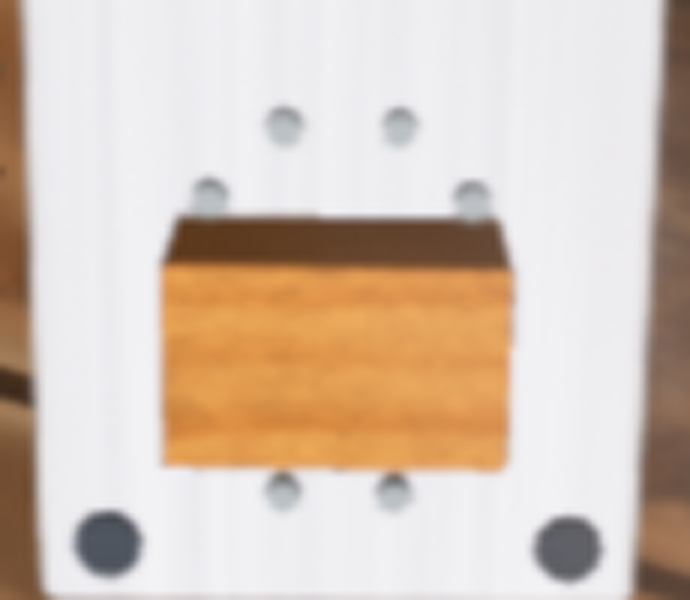

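The block lies crosswise: 50 mm along the fixture's y, 31 mm along its x, centred at fixture (43.5, 0). The dowels allow this. So the pinch goes along the fixture's x, at yaw 17.5°.

```bash
python3 - <<'E'
from h import *
s=get_state(); X=T_tool(s)[:3,1]; print(np.degrees(np.arctan2(X[1],X[0])))
print(plan([.6068,-.0114,.13],np.radians(20)), s["joint_pos"])
E
```

```text
108.1180891054364
(array([-29.1,  -1.1,  84.9]), array([ 1.000e-02, -0.000e+00,  8.812e+01])) [-1.72193209e-01  3.29988897e-01  2.32099189e-03  1.24315691e+00
  1.00098111e-04 -4.88413519e-01]
```

Call:
{"api": "jog_arm", "payload": {
  "moves": [
    {"fingers": 0,"slide": [-29,-1,85],"angular": [0,0,7]},
    {"fingers": 0,"slide": [-29,-1,85],"angular": [0,0,14]},
    {"fingers": 0,"slide": [-29,-1,85],"angular": [0,0,21]},
    {"fingers": 0,"slide": [-29,-1,85],"angular": [0,0,28]},
    {"fingers": 0,"slide": [-29,-1,85],"angular": [0,0,35]},
    {"fingers": 0,"slide": [-29,-1,85],"angular": [0,0,42]},
    {"fingers": 0,"slide": [-29,-1,85],"angular": [0,0,49]},
    {"fingers": 0,"slide": [-29,-1,85],"angular": [0,0,56]},
    {"fingers": 0,"slide": [-29,-1,85],"angular": [0,0,63]},
    {"fingers": 0.1,"slide": [-29,-1,85],"angular": [0,0,70]}
  ]
}}

```text
clock: 21.03
tcp_pos: [0.6068, -0.0114, 0.1298]
orientation: [-0.0, 0.44, 0.898, 0.0]
wrist_force: [0.1, -0.2, -0.5]
finger_gap: 0.0772
grip_force: 0.0
```

Call:
{"api": "jog_arm", "payload": {
  "moves": [
    {"fingers": 0.2,"slide": [0,0,0],"angular": [0,0,7]},
    {"fingers": 0.2,"slide": [0,0,0],"angular": [0,0,14]},
    {"fingers": 0.2,"slide": [0,0,0],"angular": [0,0,20.6]},
    {"fingers": 0.2,"slide": [0,0,0],"angular": [0,0,20.6]},
    {"fingers": 0.2,"slide": [0,0,0],"angular": [0,0,20.6]}
  ]
}}

```text
clock: 21.45
tcp_pos: [0.6067, -0.0114, 0.1298]
orientation: [-0.0, 0.59, 0.807, 0.0]
wrist_force: [-0.9, -0.4, -0.1]
finger_gap: 0.0682
grip_force: 0.0
```

```bash
python3 - <<'E'
from h import *
s=get_state(); print(s["clock"],s["tcp_pos"],s["finger_gap"]); P=read_camera("wrist"); save(P,"w4.png")
print(plan([.6068,-.0114,.033],np.radians(17.5)))
for d in tip_of("workpiece_mid",P)[:3]: print(np.round(d["point"]),round(d["p"],2),at_z(P,d["point"],.029,s).round(4))
print(proj(P,[[.6068,-.0114,.044]],s).round())
E
```

```text
21.45 [ 0.6067382  -0.01137881  0.12980517] 0.06822561346168365
(array([-0.1,  0.1, 96.8]), array([-0.  , -0.01,  0.18]))
[322. 249.] 0.72 [ 0.609  -0.0124  0.029 ]
[173. 115.] 0.46 [0.4948 0.0426 0.029 ]
[[320. 254.]]
```

View pics/w4.png

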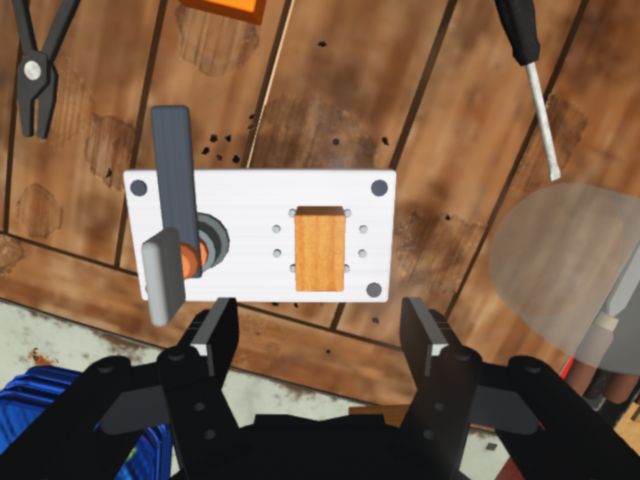

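The block (295–345, 207–292) is centred between the fingers (mid column 320) and aligned. The clamp is clear of it.

Call:
{"api": "jog_arm", "payload": {
  "moves": [
    {"fingers": 0.25,"slide": [0,0,30],"angular": [0,0,0.2]},
    {"fingers": 0.25,"slide": [0,0,60],"angular": [0,0,0.2]},
    {"fingers": 0.25,"slide": [0,0,80],"angular": [0,0,0.2]},
    {"fingers": 0.25,"slide": [0,0,90],"angular": [0,0,0.2]},
    {"fingers": 0.25,"slide": [0,0,96],"angular": [0,0,0.2]},
    {"fingers": 0.25,"slide": [0,0,96],"angular": [0,0,0.2]},
    {"fingers": 0.4,"slide": [0,0,96],"angular": [0,0,0.2]},
    {"fingers": 0.6,"slide": [0,0,96],"angular": [0,0,0.2]},
    {"fingers": 0.8,"slide": [0,0,96],"angular": [0,0,0.2]},
    {"fingers": 0.8,"slide": [0,0,96],"angular": [0,0,0.2]}
  ],
  "squeeze": 40
}}

```text
clock: 22.38
tcp_pos: [0.6074, -0.0117, 0.0356]
orientation: [0.001, 0.593, 0.805, 0.0]
wrist_force: [-1.2, -0.9, 6.7]
finger_gap: 0.0309
grip_force: 41.9
```

Call:
{"api": "jog_arm", "payload": {
  "moves": [
    {"fingers": 0.8,"slide": [0,0,0],"angular": [0,0,0]},
    {"fingers": 0.8,"slide": [0,0,0],"angular": [0,0,0]},
    {"fingers": 0.8,"slide": [0,0,-3],"angular": [0,0,0]},
    {"fingers": 0.8,"slide": [0,0,-8],"angular": [0,0,0]},
    {"fingers": 0.8,"slide": [0,0,-16],"angular": [0,0,0]},
    {"fingers": 0.8,"slide": [0,0,-30],"angular": [0,0,0]},
    {"fingers": 0.8,"slide": [0,0,-60],"angular": [0,0,0]},
    {"fingers": 0.8,"slide": [0,0,-90],"angular": [0,0,0]},
    {"fingers": 0.8,"slide": [0,0,-120],"angular": [0,0,0]},
    {"fingers": 0.8,"slide": [0,0,-140],"angular": [0,0,0]}
  ]
}}

```text
clock: 23.22
tcp_pos: [0.6078, -0.0114, 0.178]
orientation: [0.002, 0.593, 0.805, 0.001]
wrist_force: [-0.5, 0.9, -0.0]
finger_gap: 0.0313
grip_force: 41.2
```

```bash
python3 - <<'E'
from h import *
s=get_state(); print(s["clock"],s["tcp_pos"],s["finger_gap"],s["grip_force"],s["wrist_force"])
P=read_camera("top")
c=P["color"]; hsv=cv2.cvtColor(c,cv2.COLOR_RGB2HSV); print(hsv[281,189],hsv[320,130],hsv[240,190])
for d in tip_of("tray",P)[:2]: print(np.round(d["point"]),round(d["p"],2),at_z(P,d["point"],0,s).round(4))
q=[(166,236),(226,245),(210,323),(148,314)]
w=[at_z(P,a,.022)[:2].round(3) for a in q]; print(w,np.mean(w,0))
print(plan([.4829,.3108,.15],np.radians(17.5)),s["joint_pos"])
E
```

```text
23.2167 [ 0.60784225 -0.01144916  0.17798637] 0.03132583859686208 41.20676815509796 [-0.48914121  0.86230449 -0.01710475]
[ 19  88 186] [ 13 118 106] [ 19  89 197]
[190. 281.] 0.97 [0.4829 0.31   0.    ]
[array([0.572, 0.356]), array([0.553, 0.234]), array([0.398, 0.26 ]), array([0.415, 0.384])] [0.4845 0.3085]
(array([345.7, -25.3,  27.9]), array([ 0.48,  0.22, -0.2 ])) [-1.50904891e-01  3.97610899e-01  9.34497528e-03  1.17830605e+00
  2.06025678e-04  1.11809454e+00]
```

Call:
{"api": "jog_arm", "payload": {
  "moves": [
    {"fingers": 0.8,"slide": [25,-2,0],"angular": [0,0,2]},
    {"fingers": 0.8,"slide": [60,-4,0],"angular": [0,0,5]},
    {"fingers": 0.8,"slide": [98,-7,0],"angular": [0,0,8]},
    {"fingers": 0.8,"slide": [136,-10,0],"angular": [0,0,11]},
    {"fingers": 0.8,"slide": [174,-13,0],"angular": [0,0,14]},
    {"fingers": 0.8,"slide": [212,-16,0],"angular": [0,0,17]},
    {"fingers": 0.8,"slide": [250,-19,0],"angular": [0,0,20]},
    {"fingers": 0.8,"slide": [288,-22,0],"angular": [0,0,23]},
    {"fingers": 0.8,"slide": [320,-24,0],"angular": [0,0,26]},
    {"fingers": 0.8,"slide": [345,-25,0],"angular": [0,0,27]}
  ]
}}

```text
clock: 24.15
tcp_pos: [0.4785, 0.3128, 0.1735]
orientation: [-0.0, 0.765, 0.645, -0.0]
wrist_force: [0.5, 0.0, 0.4]
finger_gap: 0.0315
grip_force: 41.2
```

Call:
{"api": "jog_arm", "payload": {
  "moves": [
    {"fingers": 0.8,"slide": [0,0,0],"angular": [0,0,0]},
    {"fingers": 0.8,"slide": [0,0,0],"angular": [0,0,0]}
  ]
}}

```text
clock: 24.32
tcp_pos: [0.4794, 0.3117, 0.1734]
orientation: [-0.0, 0.763, 0.646, -0.0]
wrist_force: [0.9, -0.6, -1.0]
finger_gap: 0.0314
grip_force: 41.2
```

```bash
python3 t.py; python3 - <<'E'
from h import *
print(plan([.4835,.3095,.027],np.radians(-9.5)))
E
```

```text
24.32 [0.4794 0.3117 0.1734] T [-0.009 -0.028 -0.021] F [ 0.9 -0.6 -1. ] 0.0314 yaw -9.52
Tz -0.005 sd 0.024
(array([  0.3,   2.6, 146.9]), array([ 0.  , -0.  , -0.31]))
```

Call:
{"api": "jog_arm", "payload": {
  "moves": [
    {"fingers": 0.8,"slide": [0,2.6,30],"angular": [0,0,0]},
    {"fingers": 0.8,"slide": [0,2.6,65],"angular": [0,0,0]},
    {"fingers": 0.8,"slide": [0,2.6,100],"angular": [0,0,0]},
    {"fingers": 0.8,"slide": [0,2.6,125],"angular": [0,0,0]},
    {"fingers": 0.8,"slide": [0,2.6,137],"angular": [0,0,0]},
    {"fingers": 0.8,"slide": [0,2.6,142],"angular": [0,0,0]},
    {"fingers": 0.8,"slide": [0,2.6,145],"angular": [0,0,0]},
    {"fingers": 0.8,"slide": [0,2.6,146.5],"angular": [0,0,0]},
    {"fingers": 0.8,"slide": [0,2.6,147.5],"angular": [0,0,0]},
    {"fingers": 0.8,"slide": [0,2.6,147.5],"angular": [0,0,0]}
  ]
}}

```text
clock: 25.5
tcp_pos: [0.4839, 0.3105, 0.0275]
orientation: [0.0, 0.764, 0.645, 0.001]
wrist_force: [0.0, 0.6, -0.8]
finger_gap: 0.0313
grip_force: 41.2
```

Call:
{"api": "jog_arm", "payload": {
  "moves": [
    {"fingers": 0.8,"slide": [0,0,0.7],"angular": [0,0,0]},
    {"fingers": 0.8,"slide": [0,0,1.3],"angular": [0,0,0]},
    {"fingers": 0.8,"slide": [0,0,1.8],"angular": [0,0,0]},
    {"fingers": 0.8,"slide": [0,0,1.8],"angular": [0,0,0]}
  ]
}}

```text
clock: 25.83
tcp_pos: [0.4835, 0.3105, 0.0256]
orientation: [0.0, 0.764, 0.645, 0.001]
wrist_force: [-1.0, -0.6, 4.3]
finger_gap: 0.0313
grip_force: 41.9
```

Contact with the tray floor (4 N up). Releasing and lifting away.

Call:
{"api": "jog_arm", "payload": {
  "moves": [
    {"fingers": 0.5,"slide": [0,0,0],"angular": [0,0,0]},
    {"fingers": 0.3,"slide": [0,0,0],"angular": [0,0,0]},
    {"fingers": 0.3,"slide": [0,0,0],"angular": [0,0,0]},
    {"fingers": 0.3,"slide": [0,0,0],"angular": [0,0,0]},
    {"fingers": 0.3,"slide": [0,0,-10],"angular": [0,0,0]},
    {"fingers": 0.3,"slide": [0,0,-35],"angular": [0,0,0]},
    {"fingers": 0.3,"slide": [0,0,-75],"angular": [0,0,0]},
    {"fingers": 0.3,"slide": [0,0,-115],"angular": [0,0,0]},
    {"fingers": 0.3,"slide": [0,0,-150],"angular": [0,0,0]},
    {"fingers": 0.3,"slide": [0,0,-160],"angular": [0,0,0]}
  ]
}}

```text
clock: 26.67
tcp_pos: [0.4855, 0.3114, 0.1917]
orientation: [0.001, 0.764, 0.645, 0.005]
wrist_force: [1.1, 0.1, -0.3]
finger_gap: 0.0598
grip_force: 0.0
```

```bash
python3 t.py; python3 - <<'E'
from h import *
save(read_camera("top"),"end.png")
E
```

```text
26.67 [0.4855 0.3114 0.1917] T [ 0.016 -0.034 -0.018] F [ 1.1  0.1 -0.3] 0.0598 yaw -9.71
Tz -0.003 sd 0.017
```

View pics/end.png

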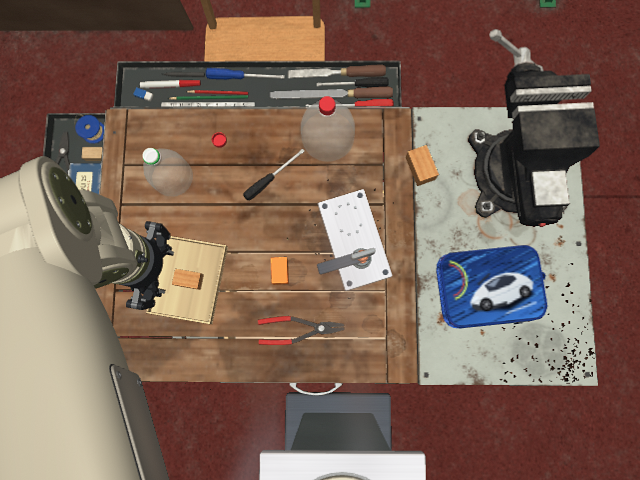

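The block lies in the tray at (187,279), the clamp is swung a quarter turn (320,267), and the pliers and screwdriver haven't moved. Handing in.

```bash
python3 -c "
from workcell import *
print(hand_in())"
```

```text
the job is handed in; nothing more can be done
None
```

I rocked the clamp free without over-twisting the stud (about 0.29 N m at most, limit 0.5), swung it a quarter turn counterclockwise and laid the block in the tray. The pliers and screwdriver stayed put, and I handed the job in at about 27 s; no verdict came back.

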